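# Set up the bench sander: drum on, board against the fence

### The arm

A 6-joint arm with a two-finger parallel gripper is mounted at the origin on the work surface. World frame = base frame: x ahead of the robot, y to its left, z up, the work surface at z = 0. Lengths are in m, angles in degrees, forces in N, time in s.
With the tool pointing down it reaches from about 0.375 to 0.975 m from the base axis. Payload 3.8 kg.
Tool frame: the origin (TCP) lies midway between the tips of the shut fingers; the grasp point (between the pads) lies pinch_z behind it (pinch_z is the distance from the TCP to the grasp point, in m); z points along the fingers, y is the line along which they close (so a half turn about z gives the same grasp; the last joint's range is limited). The gripper opens to 88 mm and grips with 3 to 60 N. Pads are 18 mm wide; open, the fingers measure 123 mm over their backs; the gripper's body (75 mm by 187 mm) begins 45 mm behind the grasp point.
Start: joints at [73.631, 15.12, 91.902, -0, 72.978, -2.114], TCP at [0.166, 0.654, 0.239] pointing down, gripper open.
Joint ranges: [-150.88, 150.88], [-54.13, 125.18], [17.81, 147.31], [-75.09, 255.09], [0, 152.58], [-146.25, 146.25]. Speed limits (degrees/s): [147.25, 147.25, 180, 180, 180, 180].

### API

Orientations are given as [roll, pitch, yaw] about the fixed x, y, z axes, in that order (R = Rz(yaw) Ry(pitch) Rx(roll)).
In Python, from station import read_state, capture, hand_in, pinch_z gives the robot as it stands.
- The arm moves only by the tool arm_command, never from a script. Its argument "commands" is a list of rows, each a list of 4 numbers: the shift along the tool's x, y, z in mm, then the turn about the tool's z in degrees. A call has 1 to 8 rows; each row shifts and turns the commanded pose from where the row before left it, along the tool's axes as they then stand; what a row does not reach is not made up. A row lasts 1/12 s, in which the tool goes at most 41.7 mm and 7.16 degrees, less where a joint would pass 70% of its speed; a pose out of reach is approached as far as the arm can. A call is refused whole if a number of a shift passes 41.7 or a number of a turn 7.16, either way. A call with a gripper value outside its range is refused whole. "grip" is the opening, from 0 (shut) to 1 (fully open), set as the call begins (left out, the last holds). The fingers move at their own pace and stop on an object; "squeeze" is the grip in N (left out, the last holds). Time passes only in rows, so rows that do not move let the fingers close. It gives the time, the measured TCP pose, the force, the opening and the grip force at its end, in the units of the state.
- read_state(): the state, without advancing time (a new reading comes with each control period).
- capture(name): name is "scene" or "top"; returns a dict with "pixels" (384x512x3 uint8, red, green, blue), "intrinsics" (3x3 intrinsics, pixels), "R" (3x3) and "t" (3): a world point X has camera coordinates R X + t. Camera axes: x right, y down, z forward; pixel columns grow to the right and rows downward; lengths in m; the calibration is good to about 2 mm. A picture is of the moment at which its call begins. There is no depth.
- hand_in(): hands the job in; it is judged then, once.
The state is a dict: "time_s": time; "qpos": joint angles; "qd": joint speeds; "effort": joint torques, N m; "position": TCP position; "tool_rot": TCP orientation; "contact_force": force on the tool from outside, world axes, zero at the start; "ft_torque": the same for the moment, N m; "finger_gap": finger opening in m; "finger_force": force on a finger pad.
Only numpy, scipy, OpenCV 4.12 (cv2) and the standard library are available. Lean on these libraries where they do the work, as an engineer would, in place of code of your own. Each camera call takes 0.05 s, during which the arm holds its last target. There are 200 camera calls.

### The job

Set up the bench sander for the next piece. Put the orange sanding drum over the spindle and turn it until the slots in its foot drop over the arms of the drive cross, so that it stands fully down on the plate; then slide the plywood board, without lifting it off the plate, flush and square into the corner of the fence, its long side along the side fence. Leave the grey drum and everything else on the bench where they are.

Things in the scene. Friction and masses are not known exactly. Their poses are not given: they have to be found in the camera images.
- sander: bench sander, fixed: grey plate 280 (its x) x 320 (its y) x 10 mm. Origin: centre of its underside, on the bench. Spindle at its (0, -100) mm. An aluminium corner fence 26 mm high stands on the plate's +x and +y sides: far fence along y (inner face x = +120, from y = -49 to +151 mm), side fence along x (inner face y = +135, from x = -136 to +120 mm)
- spindle_foot (a point): point on the spindle's axis at the plate's top; axes as the sander's. Steel spindle 16 mm thick, 46 mm high, top 9 mm tapered to 8 mm. Around its foot a brass drive cross: four round arms 8 mm thick reaching 18 mm from the axis, tops 10 mm above the plate. The cross turns stiffly with the spindle; its angle is arbitrary and not reported (it repeats every quarter turn)
- spindle_tip (a point): top end of the spindle, on its axis, 46 mm above the plate
- fence_corner (a point): inner corner of the fence at the plate's top; axes as the sander's: the fence faces are its planes x = 0 and y = 0, the board belongs on the -x, -y side
- drum_orange: orange sanding drum, upright, 50 mm outside, 60 mm high, bore 20 mm right through, 0.11 kg. Origin: centre of its underside, z up its axis. Its foot has two slots crossing along its own x and y, 12 mm wide, 13 mm deep, that fit over the arms of the drive cross; if not in line within about 6 degrees, it stops on the arms 10 mm too high
- board: plywood board lying flat, 110 (its x) x 70 (its y) x 18 mm, about 0.11 kg, on the sander's plate. Origin: centre of its underside. Its long sides belong along the side fence
- drum_grey: grey spare sanding drum, same shape and size as the orange one; leave it where it stands. Origin: centre of its underside
- drill: black cordless drill lying on the bench, about 190 x 200 x 63 mm; bystander. Origin: on the bench below the middle of its barrel
- mug: blue mug, 80 mm wide, 95 mm high; bystander. Origin: centre of its underside
- glue: white glue bottle with orange cap, 60 mm wide, 170 mm high; bystander. Origin: centre of its underside
- offcut_a: wood offcut 200 x 45 x 25 mm; bystander. Origin: centre of its underside
- offcut_b: wood offcut 140 x 60 x 30 mm; bystander. Origin: centre of its underside
- slice0: round slice of wood, 68 mm wide, 12 mm thick; bystander. Origin: centre of its underside
- slice1: round slice of wood, 58 mm wide, 12 mm thick; bystander. Origin: centre of its underside
Things that resemble listed ones, but are neither listed nor needed, are in the scene too. Leave any pink or turquoise look-alike of the board alone.

How it is judged:
By the outcome, as a careful person would: the job done as asked, in the order asked, and still so for the second after the job is handed in, with the robot touching nothing.
It also fails if it takes over 70 s, if anything falls off the work surface, if the arm or the gripper's body presses on something with over 40 N, if the wrist force passes 120 N, or if a joint passes its speed limit or range.

## Working session

There is one attempt and no reset: what is moved stays moved. The work goes in short steps, Python scripts to look and compute and a tool call to move; the robot and the scene stay as the last step left them, time stands still between calls to the robot, and variables do not carry over. Pictures are saved under pics/ and viewed, at most 12 in all, crops included, and the job is handed in when it is done.

Besides the shell and the picture viewer there is one more tool, called after ">>>" as a command line: name --pt "numbers of a row" for each row, then --argument value for the rest. arm_command: Moves the arm, as the interface text tells. Its arguments: {"type":"object","properties":{"commands":{"type":"array","items":{"type":"array","items":{"type":"number"}}},"grip":{"type":"number"},"squeeze":{"type":"number"}},"required":["commands"]}

```bash
mkdir -p pics; ls
cat > h.py <<'E'
import numpy as np, cv2
from station import read_state, capture, hand_in, pinch_z
def ray(c,u,v,z):
    K,R,t=map(np.array,(c["intrinsics"],c["R"],c["t"]))
    d=R.T@np.linalg.solve(K,[u,v,1.]); o=-R.T@t
    return o+d*(z-o[2])/d[2]
def proj(c,X):
    K,R,t=map(np.array,(c["intrinsics"],c["R"],c["t"]))
    p=K@(R@np.array(X,float)+t); return p[:2]/p[2]
def save(n,p,s=1): cv2.imwrite(n,cv2.resize(p[:,:,::-1],None,fx=s,fy=s,interpolation=cv2.INTER_CUBIC))
E
python3 - <<'E'
from h import *
for n in("scene","top"):
    c=capture(n);np.save(n+".npy",c,allow_pickle=True);save(f"pics/{n}0.png",c["pixels"],1.5)
    R=np.array(c["R"]);print(n,c["intrinsics"],-R.T@np.array(c["t"]),R)
print(pinch_z,read_state())
E
```

```text
pics
scene [[383.31244513   0.         262.77700795]
 [  0.         383.31244513 200.85471046]
 [  0.           0.           1.        ]] [ 1.20371389 -0.82532761  0.97773308] [[ 0.77124996  0.63647128  0.00882033]
 [ 0.41167163 -0.48818238 -0.7695482 ]
 [-0.4854894   0.5971451  -0.63852782]]
top [[466.84980494   0.         255.39863133]
 [  0.         466.84980494 199.48286991]
 [  0.           0.           1.        ]] [0.27201287 0.0340624  1.73131371] [[ 9.89246639e-04 -9.99988675e-01  4.65513525e-03]
 [-9.88800745e-01 -1.67288345e-03 -1.49232332e-01]
 [ 1.49238429e-01 -4.45537362e-03 -9.88791202e-01]]
0.0187 {'time_s': 0.1, 'qpos': array([ 7.36288944e+01,  1.51638782e+01,  9.19704711e+01,  7.29460139e-04,
        7.29769369e+01, -2.11215386e+00]), 'qd': array([ 0.02631587, -0.12975081, -0.25798114, -0.02498263,  0.02275623,
       -0.07747871]), 'effort': array([ 2.54654742e-04, -5.03624010e+01, -3.58072901e+01,  7.31065543e-02,
        2.33976217e-02, -4.55648455e-05]), 'position': array([0.16605677, 0.65362198, 0.23755172]), 'tool_rot': array([-1.79888815e+02, -4.79813952e-03,  1.65740829e+02]), 'contact_force': array([ 0.25557508, -0.08859476, -0.20279404]), 'ft_torque': array([0.00656222, 0.02254211, 0.00636172]), 'finger_force': 0.0, 'finger_gap': 0.0881138941916632}
```

View pics/top0.png

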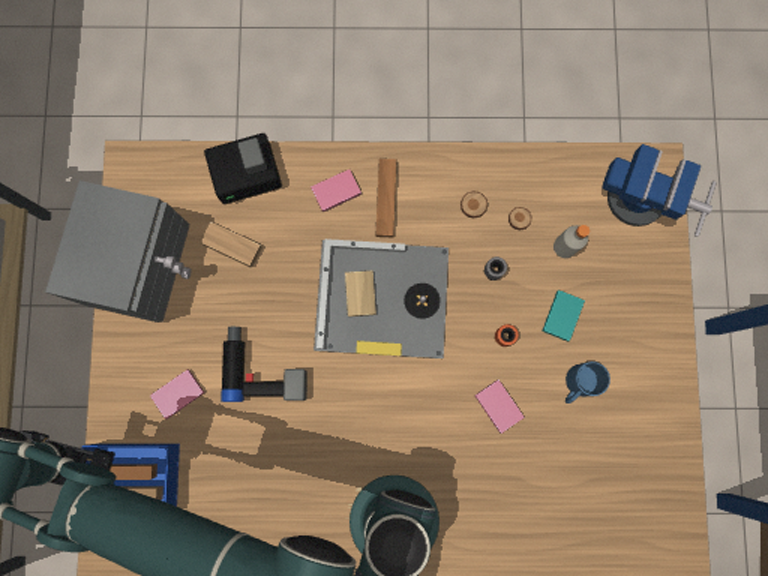

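View pics/scene0.png

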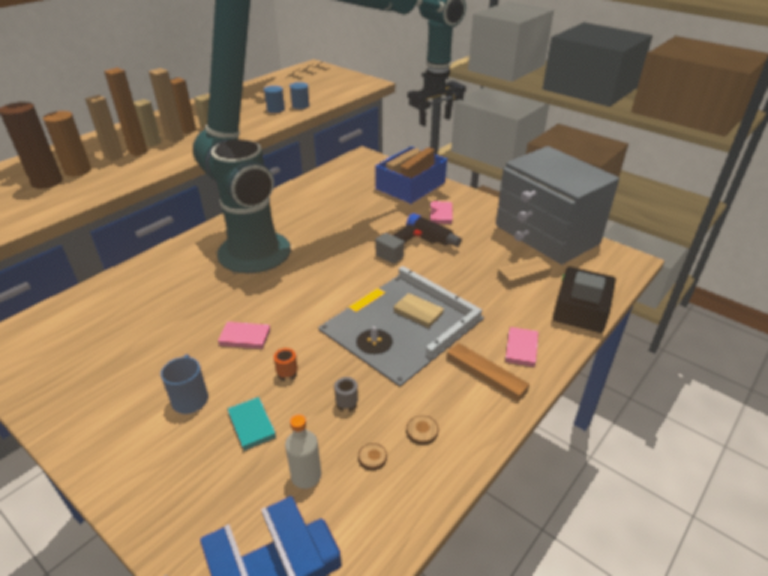

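The top view shows the plate at about (383,298), the spindle at (422,300), the board at (361,294), the orange drum at (508,335) and the grey drum at (497,268), all in 1.5x pixels. Candidates for the board are:
- the tan piece on the plate at (361,294)
- pink pieces at (336,190), (176,394) and (499,405)
- a turquoise piece at (564,316)

Only the tan one is plywood lying on the plate. I'll confirm with an enlarged crop.

Run:
```python
from h import *
T=np.load("top.npy",allow_pickle=True).item();S=np.load("scene.npy",allow_pickle=True).item()
def crop(c,u,v,w,h,s): return cv2.resize(c["pixels"][v:v+h,u:u+w],(int(w*s),int(h*s)),interpolation=cv2.INTER_CUBIC)
a=crop(T,204,152,160,96,5)[:300*2//2+180,:]
b=crop(S,180,175,150,100,4)
save("pics/cropT.png",crop(T,204,152,160,96,5));save("pics/cropS.png",crop(S,150,170,180,112,4.4))
```

```text
(no output)
```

View pics/cropT.png

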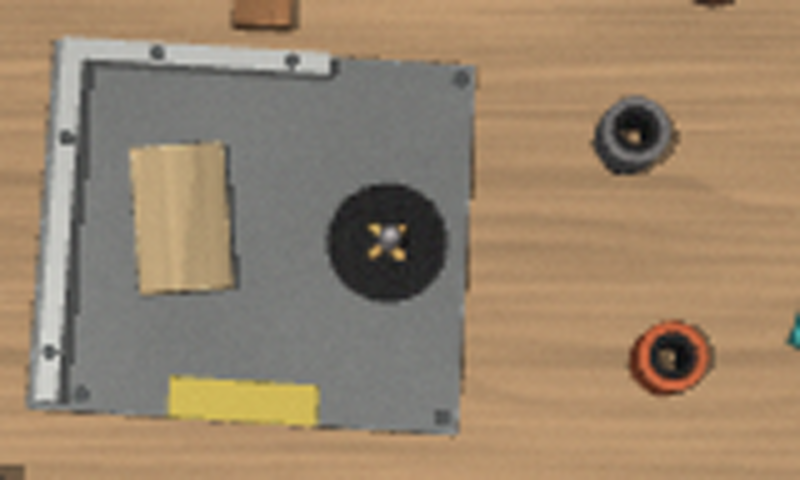

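View pics/cropS.png

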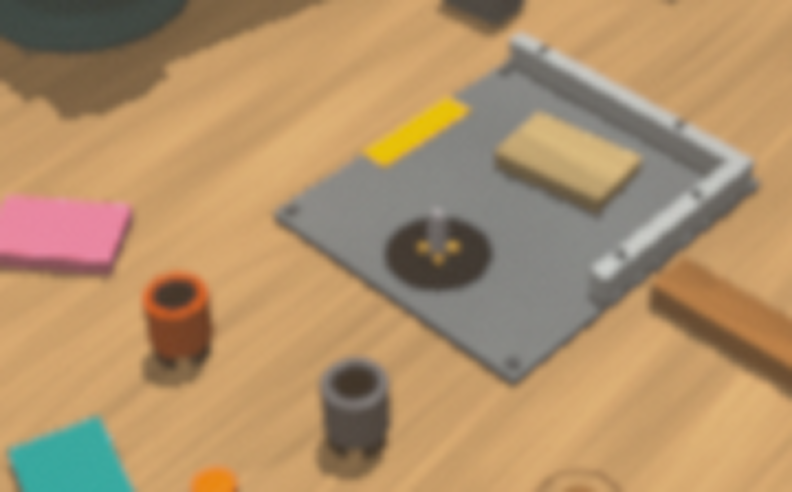

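The crops confirm the board is the tan plywood on the plate at (182,217) and the orange drum is at (671,357). The brass arms show as an X around (388,241), and the drum's foot notches are visible in the scene crop near (160,352) and (198,352). Next I'll measure these.

Run:
```python
from h import *
T=np.load("top.npy",allow_pickle=True).item();S=np.load("scene.npy",allow_pickle=True).item()
P=T["pixels"].astype(float); hsv=cv2.cvtColor(T["pixels"],cv2.COLOR_RGB2HSV); G=P.mean(2)
def edge(p,q,n,d,z,lo=-3,hi=3,pol=0):
    # strongest gradient along direction d at n points between crop pts p,q; fit line; world pts
    out=[]
    for a in np.linspace(0.08,.92,n):
        c=(np.array(p)*(1-a)+np.array(q)*a)/5+[204,152]-0.4
        s=np.arange(lo,hi,.1); pts=c+np.outer(s,d)
        v=cv2.remap(G.astype(np.float32),pts[:,0].astype(np.float32)[None],pts[:,1].astype(np.float32)[None],cv2.INTER_LINEAR)[0]
        g=np.gradient(cv2.GaussianBlur(v[None],(15,1),4)[0]); g=abs(g) if pol==0 else g*pol; 
        w=np.clip(g-.5*g.max(),0,None); k=g.argmax(); w[abs(np.arange(len(s))-k)>8]=0
        out.append(ray(T,*(c+d*(s*w).sum()/w.sum()),z)[:2])
    vx,vy,x,y=cv2.fitLine(np.array(out,np.float32),cv2.DIST_HUBER,0,1e-4,1e-4).ravel()
    return np.array([x,y]),np.array([vx,vy]),np.degrees(np.arctan2(vy,vx))
X=np.array([1.,0]);Y=np.array([0,1.])
sf=edge((82,80),(62,395),20,X,.036,-2,2,-1); ff=edge((95,63),(325,75),20,Y,.036,-2,2,-1)
re=edge((474,80),(459,420),20,X,.010,-2,2); be=edge((90,411),(450,431),20,Y,.010,-2,2)
def isect(a,b):
    t=np.linalg.solve(np.c_[a[1],-b[1]],b[0]-a[0]);return a[0]+a[1]*t[0]
for n,e in zip(("side","far","right","bottom"),(sf,ff,re,be)):print(n,e[0],e[2])
C=isect(sf,ff);print("corner",C, "plate corner BR",isect(re,be))
b=[edge((131,155),(140,290),12,X,.028,-2,2),edge((226,150),(234,282),12,X,.028,-2,2),edge((135,148),(220,143),10,Y,.028,-2,2),edge((143,293),(230,287),10,Y,.028,-2,2)]
for e in b:print("board",e[0],e[2])
cs=[isect(b[i],b[j]) for i in(0,1) for j in (2,3)];print("board centre",np.mean(cs,0),cs)
m=((hsv[...,0]>12)&(hsv[...,0]<32)&(hsv[...,1]>70)&(hsv[...,2]>90));sub=np.zeros_like(m);sub[193:208,274:290]=1;m&=sub
w=(m).nonzero();print("brass n",m.sum());pts=np.array([ray(T,u,v,.018)[:2] for v,u in zip(*w)]);c0=pts.mean(0);print("cross c",c0)
a=np.arctan2(*(pts-c0).T[::-1]);r=np.hypot(*(pts-c0).T);print("cross ang mod90",np.degrees(np.angle((r**2*np.exp(4j*a)).sum())/4))
for nm,hr in(("orange",1),):
    o=((hsv[...,0]<12)&(hsv[...,1]>150));o[:,:325]=0;o[:,350:]=0;o[:210]=0;o[236:]=0
    cn=max(cv2.findContours(o.astype(np.uint8),0,1)[0],key=cv2.contourArea)
    f=np.zeros(o.shape,np.uint8);cv2.drawContours(f,[cn],-1,1,-1)
    h=(f>0)&(G<70); v,u=h.nonzero();print("hole",h.sum(),ray(T,u.mean(),v.mean(),.06),"sil",ray(T,*cv2.minEnclosingCircle(cn)[0],.045))
    O=ray(T,u.mean(),v.mean(),.06)
np.save("o.npy",O)
I=cv2.GaussianBlur(S["pixels"],(0,0),.5).astype(np.float32)
print("base px",proj(S,[O[0],O[1],0]),proj(S,[O[0],O[1],.06]))
for th in range(-150,31,6):
    t=np.radians(th);row=[]
    for z in(.005,.009,.02):
        u,v=proj(S,[O[0]+.025*np.cos(t),O[1]+.025*np.sin(t),z]);row.append(int(cv2.getRectSubPix(I,(1,1),(float(u),float(v)))[0,0][0]))
    print(th,row,end=" ")
```

```text
side [0.5242885  0.16635385] -3.6704266
far [0.65901864 0.07654572] 86.48759
right [ 0.51772636 -0.13059315] -3.1592777
bottom [0.39586133 0.02980067] 85.62216
corner [0.663981   0.15739274] plate corner BR [ 0.38414657 -0.12322012]
board [0.540872   0.11791817] 5.2431326
board [0.5473776  0.05039315] 3.8174052
board [0.6002168  0.08695767] -86.89741
board [0.49233416 0.07966997] -86.61111
board centre [0.546219   0.08433829] [array([0.59825325, 0.12318383], dtype=float32), array([0.4903438 , 0.11328139], dtype=float32), array([0.6020012 , 0.05403791], dtype=float32), array([0.49427763, 0.04685005], dtype=float32)]
brass n 18
cross c [ 0.52799493 -0.06827093]
cross ang mod90 43.033208542556665
hole 85 [ 0.43689412 -0.26546886  0.06      ] sil [ 0.43919376 -0.27120876  0.045     ]
base px [192.58959261 247.92141953] [190.66622529 235.6241381 ]
-150 [124, 124, 129] -144 [125, 124, 128] -138 [126, 125, 127] -132 [127, 127, 128] -126 [127, 127, 129] -120 [124, 127, 128] -114 [119, 125, 126] -108 [111, 121, 125] -102 [104, 113, 124] -96 [99, 109, 122] -90 [93, 106, 121] -84 [91, 102, 120] -78 [89, 99, 120] -72 [91, 100, 121] -66 [102, 105, 120] -60 [116, 114, 119] -54 [125, 121, 118] -48 [124, 120, 118] -42 [116, 112, 116] -36 [104, 100, 113] -30 [93, 89, 110] -24 [95, 86, 106] -18 [105, 91, 104] -12 [118, 98, 104] -6 [138, 116, 113] 0 [154, 139, 126] 6 [174, 165, 147] 12 [186, 182, 162] 18 [197, 193, 169] 24 [203, 200, 174] 30 [204, 200, 179]
```

```bash
cat >> h.py <<'E'
def rows(p,yaw,way,vmax=38,wmax=6.8):
    """way: list of (x,y,z,yaw); prints tool rows [mm,mm,mm,deg]; roll 180 tool down"""
    p=np.array(p,float)*1000;out=[]
    for x,y,z,w in way:
        q=np.array([x,y,z])*1000;dw=(w-yaw+180)%360-180
        n=int(np.ceil(max(np.linalg.norm(q-p)/vmax,abs(dw)/wmax,1)))
        for i in range(n):
            d=(q-p)/(n-i);t=round(-dw/(n-i),1);a=np.radians(yaw)
            r=[round(d[0]*np.cos(a)+d[1]*np.sin(a),1),round(d[0]*np.sin(a)-d[1]*np.cos(a),1),round(-d[2],1),t]
            p=p+[r[0]*np.cos(a)+r[1]*np.sin(a),r[0]*np.sin(a)-r[1]*np.cos(a),-r[2]];yaw-=t;dw=(w-yaw+180)%360-180
            out.append(r)
    for i in range(0,len(out),8):print(out[i:i+8])
    print(len(out),"end",p.round(1),round(yaw,1))
E
python3 - <<'E'
from h import *
S=np.load("scene.npy",allow_pickle=True).item()
hsv=cv2.cvtColor(S["pixels"],cv2.COLOR_RGB2HSV);o=((hsv[...,0]<13)&(hsv[...,1]>150)).astype(np.uint8)
o[:225]=0;o[262:]=0;o[:,:178]=0;o[:,204:]=0
v,u=o.nonzero();print(u.min(),u.max(),v.min(),v.max())
for r in range(v.min(),v.max()+1):print(r,u[v==r].min(),u[v==r].max(),end="; ")
br=(S["pixels"][...,0]>165)&(o>0);cn=np.argwhere(br)[:,::-1].astype(np.int32);h=cv2.convexHull(cn.reshape(-1,1,2));e=cv2.fitEllipse(h);print(e,ray(S,*e[0],.06))
for P in([.437,-.2655],[.439,-.271],[.438,-.268]):print(proj(S,[*P,.06]),proj(S,[*P,.0]))
s=read_state();rows(s["position"],s["tool_rot"][2],[(.45,.30,.238,112),(.438,-.268,.18,58)])
E
```

```text
182 197 232 251
232 187 193; 233 185 195; 234 184 196; 235 183 196; 236 183 196; 237 182 197; 238 182 196; 239 182 196; 240 183 196; 241 183 196; 242 184 196; 243 184 196; 244 184 197; 245 184 197; 246 184 196; 247 185 196; 248 185 196; 249 185 195; 250 186 193; 251 189 189; ((189.29031372070312, 236.7216033935547), (9.959153175354004, 15.15890884399414), 79.06333923339844) [ 0.43725191 -0.27197055  0.06      ]
[190.68065964 235.64345691] [192.6037126  247.94082904]
[189.85990866 236.80224004] [191.81283342 249.1055928 ]
[190.3266084  236.18155265] [192.26273177 248.48171904]
[[np.float64(-30.2), np.float64(-22.7), np.float64(-0.0), np.float64(4.5)], [np.float64(-31.9), np.float64(-20.3), np.float64(-0.0), np.float64(4.5)], [np.float64(-33.4), np.float64(-17.7), np.float64(-0.0), np.float64(4.5)], [np.float64(-34.7), np.float64(-15.1), np.float64(-0.0), np.float64(4.5)], [np.float64(-35.7), np.float64(-12.3), np.float64(-0.1), np.float64(4.5)], [np.float64(-36.6), np.float64(-9.5), np.float64(-0.0), np.float64(4.5)], [np.float64(-37.2), np.float64(-6.5), np.float64(-0.1), np.float64(
[... 874 characters left out ...]
.float64(3.4)], [np.float64(-35.5), np.float64(0.3), np.float64(3.6), np.float64(3.4)], [np.float64(-35.4), np.float64(2.5), np.float64(3.6), np.float64(3.4)], [np.float64(-35.2), np.float64(4.5), np.float64(3.7), np.float64(3.3)], [np.float64(-34.9), np.float64(6.6), np.float64(3.6), np.float64(3.4)], [np.float64(-34.4), np.float64(8.6), np.float64(3.7), np.float64(3.3)]]
[[np.float64(-33.9), np.float64(10.6), np.float64(3.6), np.float64(3.4)], [np.float64(-33.2), np.float64(12.6), np.float64(3.7), np.float64(3.3)], [np.float64(-32.4), np.float64(14.5), np.float64(3.6), np.float64(3.4)], [np.float64(-31.5), np.float64(16.4), np.float64(3.7), np.float64(3.3)]]
28 end [ 438. -268.  180.] 58.0
```

>>> arm_command --pt "-30 -23 0 4.5" --pt "-32 -20 0 4.5" --pt "-33.5 -17.5 0 4.5" --pt "-34.5 -15 0 4.5" --pt "-35.5 -12.5 0 4.5" --pt "-36.5 -9.5 0 4.5" --pt "-37 -6.5 0 4.5" --pt "-37.5 -3.5 0 4.5" --grip 1

```text
time_s: 0.77
position: [0.3555, 0.4173, 0.2383]
tool_rot: [-180.0, 0.0, 129.5]
contact_force: [1.1, 0.4, 0.3]
finger_gap: 0.088
finger_force: 0.0
```

>>> arm_command --pt "-38 -0.5 0 4.5" --pt "-37.5 2 0 4.5" --pt "-37.5 5 0 4.5" --pt "-37 8 0 4.5" --pt "-32.5 -14 3.5 3.5" --pt "-33.5 -12 3.5 3.5" --pt "-34 -10 3.5 3.5" --pt "-34.5 -8 3.5 3.5"

```text
time_s: 1.43
position: [0.4446, 0.1572, 0.224]
tool_rot: [-180.0, 0.0, 97.6]
contact_force: [0.3, -0.1, -0.5]
finger_gap: 0.0883
finger_force: 0.0
```

>>> arm_command --pt "-35 -6 3.5 3.5" --pt "-35.5 -4 3.5 3.5" --pt "-35.5 -2 3.5 3.5" --pt "-35.5 0.5 3.5 3.5" --pt "-35.5 2.5 3.5 3.5" --pt "-35 4.5 3.5 3.5" --pt "-35 6.5 3.5 3.5" --pt "-34.5 8.5 3.5 3.5"

```text
time_s: 2.1
position: [0.4327, -0.1267, 0.1963]
tool_rot: [-180.0, -0.0, 69.6]
contact_force: [-0.5, -0.4, -0.4]
finger_gap: 0.0881
finger_force: 0.0
```

>>> arm_command --pt "-34 10.5 3.5 3.5" --pt "-33 12.5 3.5 3.5" --pt "-32.5 14.5 3.5 3.5" --pt "-31.5 16.5 3.5 1.5" --pt "0 0 0 0" --pt "0 0 0 0"

```text
time_s: 2.6
position: [0.425, -0.2681, 0.182]
tool_rot: [-179.9, -0.0, 57.6]
contact_force: [-0.5, -0.1, -0.4]
finger_gap: 0.0882
finger_force: 0.0
```

>>> arm_command --pt "4.5 12.5 0 0" --pt "0 0 35 0" --pt "0 0 35 0" --pt "0 0 35 0" --pt "0 0 35 0" --pt "0 0 18 0" --pt "0 0 0 0"

```text
time_s: 3.18
position: [0.4361, -0.2656, 0.02]
tool_rot: [-179.5, -0.0, 57.9]
contact_force: [-0.2, 0.3, -0.3]
finger_gap: 0.088
finger_force: 0.0
```

>>> arm_command --pt "0 0 0 0" --pt "0 0 0 0" --pt "0 0 0 0" --pt "0 0 0 0" --pt "0 0 0 0" --pt "0 0 0 0" --pt "0 0 0 0" --pt "0 0 0 0" --grip 0 --squeeze 20

```text
time_s: 3.85
position: [0.4398, -0.2705, 0.026]
tool_rot: [179.9, -0.0, 57.7]
contact_force: [-0.9, 0.9, 6.4]
finger_gap: 0.0501
finger_force: 20.0
```

Run:
```python
from h import *
s=read_state();p=s["position"];rows(p,s["tool_rot"][2],[(p[0],p[1],.106,57.7),(.529,-.069,.106,90)])
```

```text
[[np.float64(0.0), np.float64(0.0), np.float64(-26.7), np.float64(0.0)], [np.float64(0.0), np.float64(0.0), np.float64(-26.6), np.float64(0.0)], [np.float64(0.0), np.float64(0.0), np.float64(-26.7), np.float64(0.0)], [np.float64(36.3), np.float64(-5.4), np.float64(0.0), np.float64(-5.4)], [np.float64(36.7), np.float64(-1.9), np.float64(0.0), np.float64(-5.4)], [np.float64(36.7), np.float64(1.6), np.float64(0.0), np.float64(-5.4)], [np.float64(36.4), np.float64(5.0), np.float64(0.0), np.float64(-5.4)], [np.float64(35.7), np.float64(8.4), np.float64(0.0), np.float64(-5.3)]]
[[np.float64(34.8), np.float64(11.6), np.float64(0.0), np.float64(-5.4)]]
9 end [528.9 -69.  106. ] 90.0
```

>>> arm_command --pt "0 0 -26.5 0" --pt "0 0 -26.5 0" --pt "0 0 -27 0" --pt "36.5 -5.5 0 -5.4" --pt "36.5 -2 0 -5.4" --pt "36.5 1.5 0 -5.4" --pt "36.5 5 0 -5.4" --pt "35.5 8.5 0 -5.3"

```text
time_s: 4.52
position: [0.5126, -0.1006, 0.1045]
tool_rot: [-180.0, -0.0, 84.9]
contact_force: [0.8, 0.2, -1.3]
finger_gap: 0.0499
finger_force: 20.0
```

>>> arm_command --pt "35 11.5 0 -5.4" --pt "0 0 0 0" --pt "0 0 0 0" --pt "0 0 0 0"

```text
time_s: 4.85
position: [0.5268, -0.0683, 0.1042]
tool_rot: [-179.9, 0.0, 90.0]
contact_force: [-0.5, 0.1, -0.8]
finger_gap: 0.0498
finger_force: 20.0
```

Run:
```python
from h import *
s=read_state();p=s["position"];print(p,s["tool_rot"])
S=capture("scene");T=capture("top");np.save("s1.npy",S,allow_pickle=True);np.save("t1.npy",T,allow_pickle=True)
print("axis px",proj(S,[p[0],p[1],.08]),proj(S,[.529,-.069,.056]),proj(S,[.529,-.069,.01]))
u,v=map(int,proj(S,[p[0],p[1],.07]));save("pics/held.png",S["pixels"][v-40:v+40,u-45:u+45],7);print("origin",u-45,v-40)
```

```text
[ 0.52679638 -0.06833521  0.10415263] [-1.79911666e+02  1.59471949e-02  9.00455517e+01]
axis px [249.13442308 212.92423746] [249.57103852 218.32310103] [249.73735548 227.6678938 ]
origin 204 175
```

View pics/held.png

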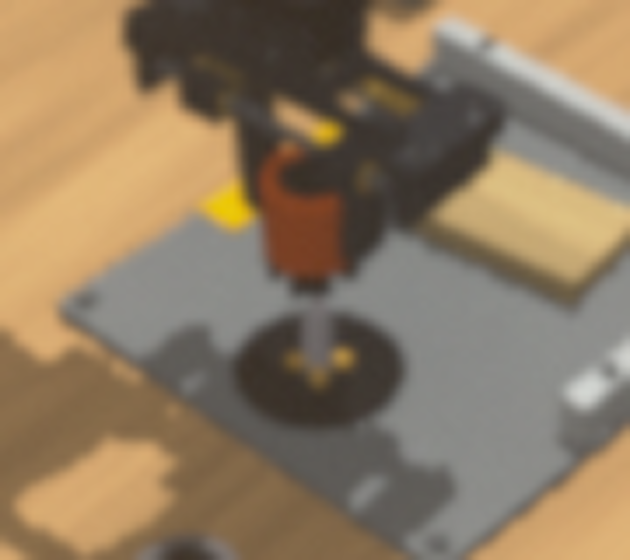

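The held drum (crop about (305,225)) shows a dark slot facing front at (310,285). The cross's front arm is at (320,378) and the spindle is at x≈316. I'll measure the sideways offset.

Run:
```python
from h import *
S=np.load("s1.npy",allow_pickle=True).item();p=read_state()["position"]
I=S["pixels"].astype(np.float32)
D=I[...,0]-I[...,2]
for r in range(205,214):
    print(r,[int(x) for x in D[r,236:258]])
G=I.mean(2)
for r in (219,221,223): print(r,[int(x) for x in G[r,240:260]])
# predicted left tangent edge for axis offset dy
c=-np.array(S["R"]).T@np.array(S["t"])
for dy in(0,-.002,-.004,-.006):
    a=np.array([p[0],p[1]+dy]);d=c[:2]-a;L=np.hypot(*d);az=np.arctan2(d[1],d[0])
    for sg in(-1,1):
        t=az+sg*np.arccos(.025/L);e=a+.025*np.array([np.cos(t),np.sin(t)])
        print(dy,sg,[proj(S,[*e,z]).round(2) for z in(.125,.1)],end=" ")
    print()
print(proj(S,[.529,-.069,.05]),proj(S,[.529,-.069,.04]))
```

```text
205 [225, 224, 218, 172, 99, 71, 78, 82, 87, 89, 90, 89, 92, 90, 87, 75, 54, 28, 16, 14, 13, 14]
206 [185, 215, 184, 128, 68, 54, 72, 83, 84, 85, 87, 86, 84, 83, 80, 72, 51, 26, 15, 13, 13, 14]
207 [105, 126, 100, 57, 28, 39, 68, 81, 84, 85, 85, 84, 85, 82, 80, 73, 48, 24, 14, 12, 13, 14]
208 [33, 42, 31, 15, 11, 33, 65, 81, 84, 85, 86, 83, 82, 81, 80, 73, 46, 22, 13, 14, 13, 13]
209 [6, 8, 6, 3, 9, 30, 63, 81, 84, 84, 85, 82, 84, 81, 79, 71, 46, 23, 13, 13, 12, 9]
210 [2, 2, 2, 3, 6, 27, 57, 78, 84, 84, 84, 84, 83, 81, 80, 73, 47, 23, 15, 12, 10, 6]
211 [3, 3, 3, 2, 5, 22, 50, 76, 83, 84, 85, 83, 83, 80, 79, 73, 50, 29, 15, 8, 5, 3]
212 [3, 2, 2, 2, 3, 12, 34, 64, 78, 82, 83, 82, 81, 83, 79, 74, 58, 37, 17, 5, 3, 2]
213 [2, 2, 2, 2, 4, 5, 15, 38, 58, 69, 75, 77, 75, 75, 69, 59, 47, 31, 13, 4, 2, 2]
219 [139, 138, 135, 130, 119, 111, 107, 108, 111, 112, 110, 107, 106, 107, 116, 125, 130, 135, 136, 137]
221 [120, 104, 89, 74, 64, 62, 68, 92, 104, 105, 98, 82, 66, 60, 63, 68, 80, 97, 114, 127]
223 [72, 60, 55, 56, 56, 55, 67, 91, 103, 103, 96, 82, 66, 58, 56, 56, 57, 57, 65, 82]
0 -1 [array([241.5 , 203.55]), array([241.69, 209.03])] 0 1 [array([255.98, 203.28]), array([256.  , 208.75])] 
-0.002 -1 [array([241.12, 203.85]), array([241.31, 209.32])] -0.002 1 [array([255.61, 203.56]), array([255.63, 209.03])] 
-0.004 -1 [array([240.73, 204.14]), array([240.93, 209.62])] -0.004 1 [array([255.23, 203.83]), array([255.26, 209.31])] 
-0.006 -1 [array([240.34, 204.43]), array([240.54, 209.91])] -0.006 1 [array([254.85, 204.11]), array([254.89, 209.59])] 
[249.59313601 219.56468462] [249.62969209 221.61864853]
```

>>> arm_command --pt "0 0 10 0" --pt "0 0 8 0" --pt "0 0 5 0" --pt "0 0 5 0" --pt "0 0 5 0" --pt "0 0 0 0"

```text
time_s: 5.45
position: [0.528, -0.0685, 0.0706]
tool_rot: [179.9, 0.0, 90.0]
contact_force: [4.3, -0.7, -6.4]
finger_gap: 0.0499
finger_force: 20.0
```

>>> arm_command --pt "0 0 0 0" --pt "0 0 0 0"

```text
time_s: 5.62
position: [0.528, -0.0684, 0.0716]
tool_rot: [180.0, 0.0, 90.0]
contact_force: [2.8, -0.9, -4.4]
finger_gap: 0.0493
finger_force: 20.0
```

>>> arm_command --pt "0 0 5 0" --pt "0 0 5 0" --pt "0 0 0 0"

```text
time_s: 5.87
position: [0.5286, -0.0684, 0.0616]
tool_rot: [179.9, 0.0, 90.0]
contact_force: [5.4, -0.9, -4.3]
finger_gap: 0.0496
finger_force: 20.0
```

>>> arm_command --pt "0 2 0 0" --pt "0 0 0 0" --pt "0 0 0 0"

```text
time_s: 6.12
position: [0.5292, -0.0683, 0.0615]
tool_rot: [-179.9, 0.0, 90.1]
contact_force: [1.8, -0.3, -2.5]
finger_gap: 0.0497
finger_force: 20.0
```

>>> arm_command --pt "0 0 4 0" --pt "0 0 4 0" --pt "0 0 0 0" --pt "0 0 0 0"

```text
time_s: 6.45
position: [0.5291, -0.0683, 0.0531]
tool_rot: [-180.0, -0.0, 90.0]
contact_force: [1.7, -1.2, -3.2]
finger_gap: 0.0497
finger_force: 20.0
```

>>> arm_command --pt "0 1 4 0" --pt "0 0 4 0" --pt "0 0 3 0" --pt "0 0 0 0" --pt "0 0 0 0"

```text
time_s: 6.87
position: [0.5307, -0.0681, 0.0451]
tool_rot: [-180.0, -0.0, 90.1]
contact_force: [-7.2, 1.3, 18.5]
finger_gap: 0.0496
finger_force: 20.0
```

>>> arm_command --pt "0 -1 -1.5 0" --pt "0 0 0 3" --pt "0 0 0 3" --pt "0 0 0 3" --pt "0 0 0 3" --pt "0 0 0 0"

```text
time_s: 7.37
position: [0.5308, -0.0683, 0.0453]
tool_rot: [179.9, -0.0, 77.9]
contact_force: [0.1, -1.0, 5.1]
finger_gap: 0.0496
finger_force: 20.0
```

>>> arm_command --pt "0 0 0 -6" --pt "0 0 0 -6" --pt "0 0 0.5 -3" --pt "0 0 0 -3" --pt "0 0 0 -3" --pt "0 0 0 0"

```text
time_s: 7.87
position: [0.5312, -0.0686, 0.0453]
tool_rot: [179.8, 0.1, 99.2]
contact_force: [-0.1, -0.4, 8.4]
finger_gap: 0.0499
finger_force: 20.0
```

>>> arm_command --pt "0 0 0 -3" --pt "0 0 0 -3" --pt "0 0 0 -3" --pt "0 0 0 0"

```text
time_s: 8.2
position: [0.5311, -0.0685, 0.0453]
tool_rot: [179.9, 0.1, 108.2]
contact_force: [-0.3, -0.7, 8.3]
finger_gap: 0.0496
finger_force: 20.0
```

Run:
```python
from h import *
S=capture("scene");np.save("s2.npy",S,allow_pickle=True)
S1=np.load("s1.npy",allow_pickle=True).item()
f=lambda c,u,v,w,h,s:cv2.resize(c["pixels"][v:v+h,u:u+w],None,fx=s,fy=s,interpolation=cv2.INTER_CUBIC)
save("pics/pair.png",np.hstack([f(S1,230,200,40,40,10),f(S,230,200,40,40,10)]))
print(read_state()["ft_torque"])
```

```text
[-0.12637514  0.08189975 -0.00503275]
```

View pics/pair.png

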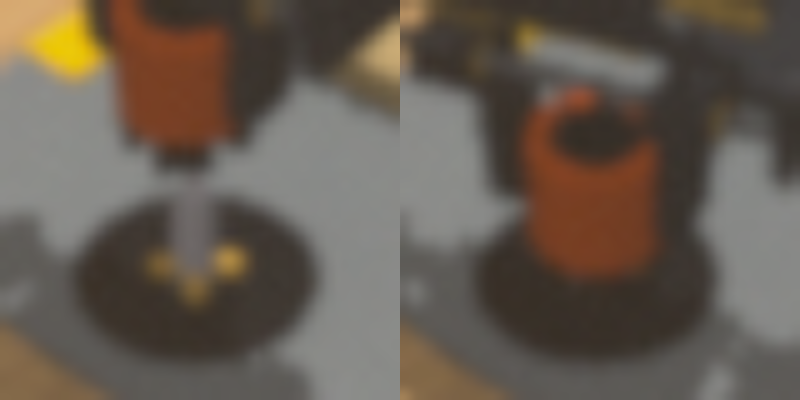

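In the left half, black feet show at (130,140), (185,160) and (240,135), with the slot gaps at about (155,155) and (215,155). So I misread feet as slots by 45°. I'll keep turning towards yaw ~135.

>>> arm_command --pt "0 0 0 -5" --pt "0 0 0 -4" --pt "0 0 0 -3" --pt "0 0 0 -3" --pt "0 0 0 0"

```text
time_s: 8.67
position: [0.5299, -0.0682, 0.044]
tool_rot: [180.0, 0.0, 123.2]
contact_force: [0.6, 0.7, 3.6]
finger_gap: 0.0497
finger_force: 20.0
```

>>> arm_command --pt "0 0 0 -3" --pt "0 0 0 -3" --pt "0 0 0 -3" --pt "0 0 0 -3" --pt "0 0 0 0"

```text
time_s: 9.08
position: [0.5293, -0.0683, 0.0432]
tool_rot: [-180.0, -0.0, 135.1]
contact_force: [0.8, -1.3, -1.8]
finger_gap: 0.0496
finger_force: 20.0
```

>>> arm_command --pt "0 0 3 0" --pt "0 0 3 0" --pt "0 0 1.5 0" --pt "0 0 0 0" --pt "0 0 0 0"

```text
time_s: 9.5
position: [0.5294, -0.0682, 0.0358]
tool_rot: [-180.0, -0.0, 135.0]
contact_force: [1.3, 0.2, -2.7]
finger_gap: 0.0497
finger_force: 20.0
```

>>> arm_command --pt "0 0 1 0" --pt "0 0 0.5 0" --pt "0 0 0 0" --pt "0 0 0 0"

```text
time_s: 9.83
position: [0.5296, -0.0684, 0.0356]
tool_rot: [-180.0, -0.0, 135.0]
contact_force: [-2.3, -1.1, 6.9]
finger_gap: 0.0498
finger_force: 20.0
```

>>> arm_command --pt "0 0 -1 0" --pt "0 0 0 0" --pt "0 0 0 0" --pt "0 0 0 0" --pt "0 0 0 0" --pt "0 0 -20 0" --pt "0 0 -35 0" --pt "0 0 -35 0" --grip 1

```text
time_s: 10.5
position: [0.5277, -0.0679, 0.1248]
tool_rot: [-179.8, -0.2, 135.0]
contact_force: [0.3, -0.2, -0.8]
finger_gap: 0.0882
finger_force: 0.0
```

>>> arm_command --pt "0 0 -30 0" --pt "0 0 -30 0" --pt "0 0 0 0" --pt "0 0 0 0"

```text
time_s: 10.83
position: [0.5312, -0.0685, 0.1881]
tool_rot: [179.8, 0.2, 135.0]
contact_force: [0.5, 0.6, -0.2]
finger_gap: 0.0877
finger_force: 0.0
```

Run:
```python
from h import *
s=read_state();S=capture("scene");save("pics/seated.png",S["pixels"][170:250,200:320],6)
print(s["position"]);rows(s["position"],s["tool_rot"][2],[(.548,.025,.10,86.4),(.548,.025,.016,86.4)])
```

```text
[ 0.53120575 -0.06850955  0.18811081]
[[np.float64(6.8), np.float64(9.8), np.float64(11.0), np.float64(6.1)], [np.float64(7.8), np.float64(9.0), np.float64(11.0), np.float64(6.1)], [np.float64(8.7), np.float64(8.1), np.float64(11.0), np.float64(6.1)], [np.float64(9.5), np.float64(7.1), np.float64(11.0), np.float64(6.1)], [np.float64(10.2), np.float64(6.1), np.float64(11.0), np.float64(6.1)], [np.float64(10.8), np.float64(5.0), np.float64(11.0), np.float64(6.0)], [np.float64(11.2), np.float64(3.8), np.float64(11.1), np.float64(6.1)], [np.float64(11.5), np.float64(2.6), np.float64(11.0), np.float64(6.0)]]
[[np.float64(0.0), np.float64(-0.0), np.float64(28.0), np.float64(0.0)], [np.float64(0.0), np.float64(-0.0), np.float64(28.0), np.float64(0.0)], [np.float64(0.0), np.float64(-0.0), np.float64(28.0), np.float64(0.0)]]
11 end [548.  25.  16.] 86.4
```

View pics/seated.png

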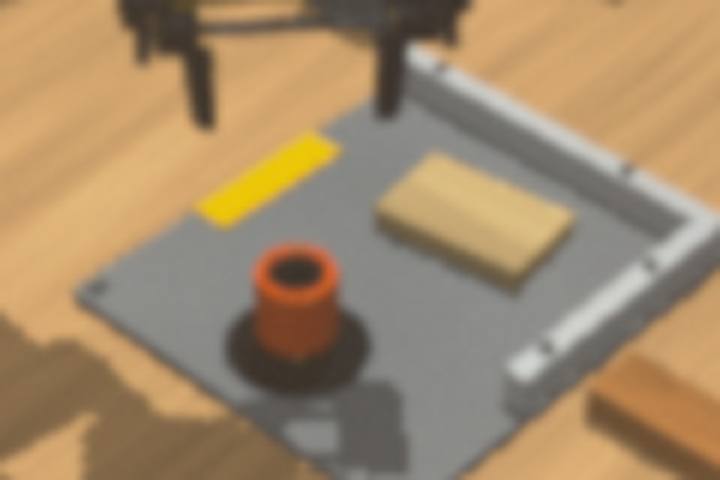

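The drum stands upright and fully down around (296,300). Next I'll push the board, starting with two spread fingers on its long side.

>>> arm_command --pt "7 10 11 6" --pt "8 9 11 6" --pt "8.5 8 11 6" --pt "9.5 7 11 6" --pt "10 6 11 6.1" --pt "11 5 11 6.1" --pt "11 4 11 6.1" --pt "11.5 2.5 11 6.1" --grip 0.5

```text
time_s: 11.55
position: [0.5437, 0.0259, 0.0944]
tool_rot: [-179.7, 0.0, 86.3]
contact_force: [-0.3, -0.5, -0.8]
finger_gap: 0.0439
finger_force: 0.0
```

>>> arm_command --pt "0 0 0 0" --pt "0 0 28 0" --pt "0 0 28 0" --pt "0 0 22 0" --pt "0 0 5 0" --pt "0 0 0 0" --pt "0 0 0 0"

```text
time_s: 12.13
position: [0.5451, 0.0249, 0.0142]
tool_rot: [-179.9, 0.0, 86.7]
contact_force: [-0.1, 0.5, -0.0]
finger_gap: 0.0439
finger_force: 0.0
```

>>> arm_command --pt "6 0 0 0" --pt "6 0 0 0" --pt "6 0 0 0" --pt "6 0 0 0" --pt "6 0 0 0" --pt "6 0 0 0" --pt "6 0 0 0" --pt "6 0 0 0"

```text
time_s: 12.8
position: [0.5489, 0.0739, 0.015]
tool_rot: [180.0, 0.0, 86.7]
contact_force: [0.1, -1.6, 1.3]
finger_gap: 0.0441
finger_force: 0.9
```

>>> arm_command --pt "3 0 0 0" --pt "3 0 0 0" --pt "2 0 0 0" --pt "2 0 0 0" --pt "0 0 0 0"

```text
time_s: 13.22
position: [0.5491, 0.0835, 0.0146]
tool_rot: [-180.0, -0.0, 86.6]
contact_force: [-1.1, 0.7, -0.5]
finger_gap: 0.0438
finger_force: 0.0
```

>>> arm_command --pt "2 0 0 0" --pt "2 0 0 0" --pt "2 0 0 0" --pt "0 0 0 0" --pt "0 0 0 0"

```text
time_s: 13.63
position: [0.5491, 0.0849, 0.0146]
tool_rot: [-179.9, 0.4, 86.7]
contact_force: [-1.2, -17.8, 4.0]
finger_gap: 0.0443
finger_force: 9.2
```

Run:
```python
from h import *
T=capture("top");save("pics/b1.png",T["pixels"][152:240,204:304],6);print(read_state()["position"],read_state()["contact_force"])
```

```text
[0.54907772 0.08488587 0.01456728] [ -0.97729572 -18.36034889   3.31032634]
```

View pics/b1.png

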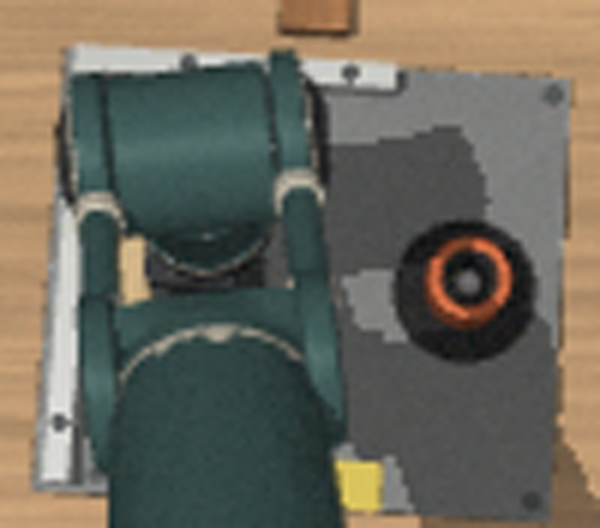

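The gripper hides the board, but the 18 N reaction shows it's pressed against the side fence. The spindle sits centred in the drum's bore at (468,282). Next I'll push the board along +x.

Run:
```python
from h import *
s=read_state();p=s["position"]
rows((p[0],p[1]+.003,p[2]),s["tool_rot"][2],[(p[0]-.001,p[1]-.02,.0146,86.5),(p[0],p[1]-.02,.1,86.5),(.465,.1355,.1,176.4),(.465,.1355,.0155,176.4)])
```

```text
[[np.float64(-23.0), np.float64(0.3), np.float64(-0.0), np.float64(0.2)], [np.float64(0.0), np.float64(0.3), np.float64(-28.5), np.float64(0.0)], [np.float64(0.0), np.float64(0.4), np.float64(-28.5), np.float64(0.0)], [np.float64(0.0), np.float64(0.3), np.float64(-28.4), np.float64(0.0)], [np.float64(4.7), np.float64(-6.3), np.float64(-0.0), np.float64(-6.4)], [np.float64(5.3), np.float64(-5.7), np.float64(-0.0), np.float64(-6.4)], [np.float64(6.0), np.float64(-5.1), np.float64(-0.0), np.float64(-6.4)], [np.float64(6.5), np.float64(-4.4), np.float64(-0.0), np.float64(-6.4)]]
[[np.float64(6.9), np.float64(-3.7), np.float64(-0.0), np.float64(-6.4)], [np.float64(7.3), np.float64(-2.9), np.float64(-0.0), np.float64(-6.4)], [np.float64(7.6), np.float64(-2.0), np.float64(-0.0), np.float64(-6.4)], [np.float64(7.8), np.float64(-1.2), np.float64(-0.0), np.float64(-6.4)], [np.float64(7.8), np.float64(-0.3), np.float64(-0.0), np.float64(-6.4)], [np.float64(7.8), np.float64(0.6), np.float64(-0.0), np.float64(-6.5)], [np.float64(7.7), np.float64(1.4), np.float64(-0.0), np.float64(-6.4)], [np.float64(7.5), np.float64(2.3), np.float64(-0.0), np.float64(-6.5)]]
[[np.float64(7.2), np.float64(3.1), np.float64(-0.0), np.float64(-6.4)], [np.float64(6.8), np.float64(4.0), np.float64(-0.0), np.float64(-6.5)], [np.float64(-0.0), np.float64(-0.0), np.float64(28.2), np.float64(0.0)], [np.float64(-0.0), np.float64(-0.0), np.float64(28.1), np.float64(0.0)], [np.float64(-0.0), np.float64(-0.0), np.float64(28.2), np.float64(0.0)]]
21 end [465.  135.5  15.5] 176.4
```

>>> arm_command --pt "-23 0 0 0" --pt "0 0 -28.5 0" --pt "0 0 -28.5 0" --pt "0 0 -28.5 0" --pt "4.5 -6.5 0 -6.4" --pt "5.5 -5.5 0 -6.4" --pt "6 -5 0 -6.4" --pt "6.5 -4.5 0 -6.4"

```text
time_s: 14.35
position: [0.5239, 0.0868, 0.1004]
tool_rot: [180.0, -0.0, 112.5]
contact_force: [-0.7, 0.7, -0.2]
finger_gap: 0.0441
finger_force: 0.0
```

>>> arm_command --pt "7 -3.5 0 -6.4" --pt "7.5 -3 0 -6.4" --pt "7.5 -2 0 -6.4" --pt "8 -1 0 -6.4" --pt "8 -0.5 0 -6.4" --pt "8 0.5 0 -6.4" --pt "7.5 1.5 0 -6.4" --pt "7.5 2.5 0 -6.4" --grip 0.1

```text
time_s: 15.02
position: [0.4753, 0.1277, 0.1]
tool_rot: [180.0, -0.0, 163.7]
contact_force: [0.7, -0.9, 0.1]
finger_gap: 0.0085
finger_force: 0.0
```

>>> arm_command --pt "7 3 0 -6.4" --pt "7 4 0 -6.4" --pt "0 0 0 0" --pt "0 0 0 0" --pt "0 0 0 0"

```text
time_s: 15.43
position: [0.464, 0.1373, 0.1002]
tool_rot: [180.0, 0.0, 176.1]
contact_force: [0.0, 0.4, 0.2]
finger_gap: 0.0087
finger_force: 0.0
```

Run:
```python
from h import *
s=read_state();print(s["position"],s["tool_rot"],s["finger_gap"])
S=capture("scene");I=S["pixels"];hsv=cv2.cvtColor(I,cv2.COLOR_RGB2HSV)
for y,x in((-.168,-.070),(-.168,0),(-.058,0),(-.058,-.07)):
    a=np.radians(-3.6);w=np.array([.664+y*np.cos(a)-x*np.sin(a),.158+y*np.sin(a)+x*np.cos(a),.028]);print(w,proj(S,w))
save("pics/b2.png",I[165:245,215:335],6)
rows(s["position"],s["tool_rot"][2],[(.465,.1355,s["position"][2],176.4)])
```

```text
[0.46402289 0.1373355  0.10017537] [1.79992698e+02 9.80487944e-03 1.76088032e+02] 0.008721492135491896
[0.49193617 0.09868694 0.028     ] [270.62117436 197.47956511]
[0.49633151 0.16854881 0.028     ] [282.30546677 189.54497465]
[0.60611445 0.16164185 0.028     ] [303.76781982 201.63621823]
[0.60171911 0.09177998 0.028     ] [292.207022   210.21674592]
[[np.float64(-1.1), np.float64(-1.8), np.float64(-0.0), np.float64(-0.3)]]
1 end [465.  135.5 100.2] 176.4
```

View pics/b2.png

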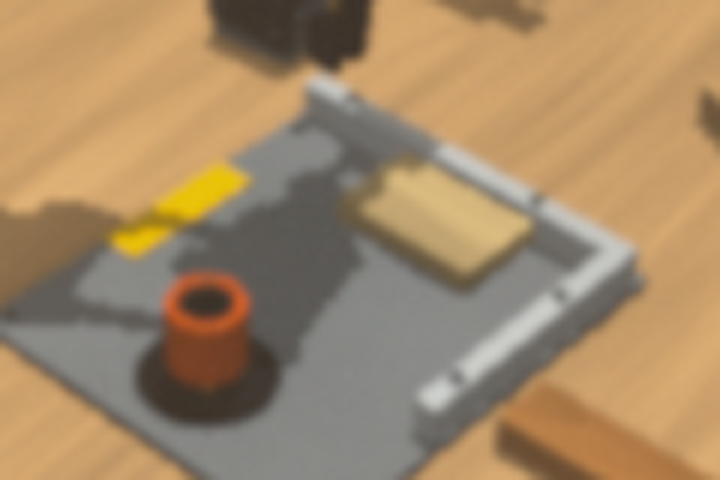

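The board lies along the side fence, with its near-left end at (345,205). I'll lower behind that end and push along −tool x.

>>> arm_command --pt "-1 -2 28 -0.3" --pt "0 0 28 0" --pt "0 0 24 0" --pt "0 0 4.5 0" --pt "0 0 0 0" --pt "0 0 0 0"

```text
time_s: 15.98
position: [0.4653, 0.1352, 0.0162]
tool_rot: [180.0, 0.0, 176.5]
contact_force: [-0.5, -0.1, 0.1]
finger_gap: 0.0087
finger_force: 0.0
```

>>> arm_command --pt "-7 0 0 0" --pt "-7 0 0 0" --pt "-7 0 0 0" --pt "-7 0 0 0" --pt "-7 0 0 0" --pt "-7 0 0 0" --pt "-7 0 0 0" --pt "-7 0 0 0"

```text
time_s: 16.65
position: [0.5212, 0.1318, 0.0156]
tool_rot: [-180.0, -0.0, 176.5]
contact_force: [-1.7, 0.5, 1.0]
finger_gap: 0.0087
finger_force: 0.9
```

>>> arm_command --pt "-5 0 0 0" --pt "-5 0 0 0" --pt "-3 0 0 0" --pt "-3 0 0 0" --pt "0 0 0 0"

```text
time_s: 17.07
position: [0.5373, 0.1309, 0.0157]
tool_rot: [180.0, 0.0, 176.5]
contact_force: [1.0, -0.3, 0.3]
finger_gap: 0.0086
finger_force: 0.0
```

>>> arm_command --pt "-2 0 0 0" --pt "-2 0 0 0" --pt "-2 0 0 0" --pt "0 0 0 0"

```text
time_s: 17.4
position: [0.5414, 0.1306, 0.0155]
tool_rot: [-180.0, -0.2, 176.5]
contact_force: [-5.0, 0.7, 3.0]
finger_gap: 0.0089
finger_force: 2.3
```

>>> arm_command --pt "-1 0 0 0" --pt "-1 0 0 0" --pt "0 0 0 0" --pt "0 0 0 0"

```text
time_s: 17.73
position: [0.5414, 0.1305, 0.0154]
tool_rot: [-180.0, -0.4, 176.5]
contact_force: [-10.1, 1.3, 8.2]
finger_gap: 0.0089
finger_force: 5.0
```

Run:
```python
from h import *
rows((.520,.1318,.1),176.4,[(.603,.068,.1,86.4),(.603,.068,.0155,86.4)])
```

```text
[[np.float64(-6.2), np.float64(-4.2), np.float64(-0.0), 6.4], [np.float64(-6.6), np.float64(-3.5), np.float64(-0.0), 6.4], [np.float64(-7.0), np.float64(-2.7), np.float64(-0.0), 6.4], [np.float64(-7.2), np.float64(-1.9), np.float64(-0.0), 6.4], [np.float64(-7.4), np.float64(-1.1), np.float64(-0.0), 6.4], [np.float64(-7.5), np.float64(-0.2), np.float64(-0.0), 6.4], [np.float64(-7.5), np.float64(0.6), np.float64(-0.0), 6.4], [np.float64(-7.3), np.float64(1.4), np.float64(-0.0), 6.5]]
[[np.float64(-7.1), np.float64(2.2), np.float64(-0.0), 6.4], [np.float64(-6.8), np.float64(3.0), np.float64(-0.0), 6.5], [np.float64(-6.5), np.float64(3.8), np.float64(-0.0), 6.4], [np.float64(-6.0), np.float64(4.5), np.float64(-0.0), 6.5], [np.float64(-5.5), np.float64(5.1), np.float64(-0.0), 6.4], [np.float64(-4.8), np.float64(5.7), np.float64(-0.0), 6.5], [np.float64(-0.0), np.float64(-0.0), np.float64(28.2), -0.0], [np.float64(-0.0), np.float64(-0.0), np.float64(28.2), -0.0]]
[[np.float64(-0.0), np.float64(-0.0), np.float64(28.1), -0.0]]
17 end [603.   68.   15.5] 86.4
```

>>> arm_command --pt "10 0 0 0" --pt "15 0 0 0" --pt "0 0 -28 0" --pt "0 0 -28 0" --pt "0 0 -28.5 0" --pt "0 0 0 0" --pt "0 0 0 0"

```text
time_s: 18.32
position: [0.522, 0.1324, 0.1028]
tool_rot: [179.9, 0.4, 176.6]
contact_force: [0.0, -0.6, -1.0]
finger_gap: 0.0089
finger_force: 0.0
```

Run:
```python
from h import *
s=read_state();print(s["position"])
S=capture("scene");T=capture("top");np.save("s3.npy",S,allow_pickle=True)
save("pics/b3.png",S["pixels"][165:245,235:335],7)
```

```text
[0.52198008 0.13243675 0.10275313]
```

View pics/b3.png

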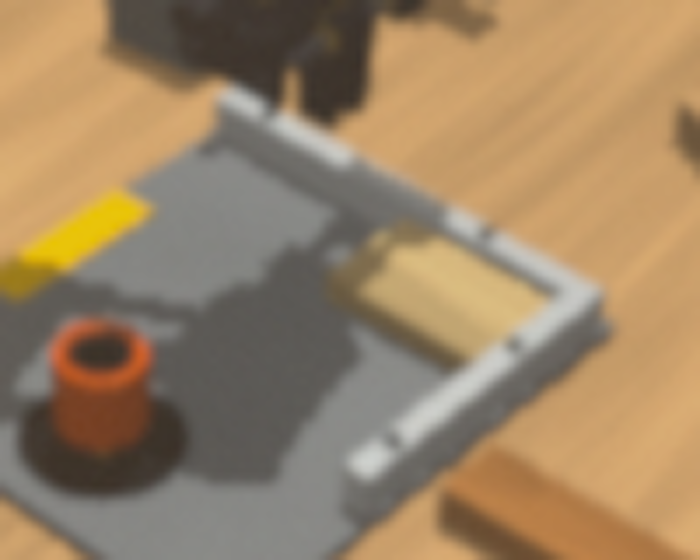

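>>> arm_command --pt "-6 -4 0 6.4" --pt "-6.5 -3.5 0 6.4" --pt "-7 -2.5 0 6.4" --pt "-7 -2 0 6.4" --pt "-7.5 -1 0 6.4" --pt "-7.5 0 0 6.4" --pt "-7.5 0.5 0 6.4" --pt "-7.5 1.5 0 6.4" --grip 0.5

```text
time_s: 19.08
position: [0.5659, 0.0956, 0.0978]
tool_rot: [-179.8, -0.1, 125.0]
contact_force: [0.8, 1.3, 0.4]
finger_gap: 0.0441
finger_force: 0.0
```

>>> arm_command --pt "-7 2 0 6.4" --pt "-7 3 0 6.5" --pt "-6.5 4 0 6.4" --pt "-6 4.5 0 6.5" --pt "-5.5 5 0 6.4" --pt "-5 5.5 0 6.5" --pt "0 0 0 0" --pt "0 0 0 0"

```text
time_s: 19.75
position: [0.6014, 0.0683, 0.0983]
tool_rot: [-179.8, 0.0, 86.8]
contact_force: [-0.3, -0.3, 0.3]
finger_gap: 0.0442
finger_force: 0.0
```

The board sits in the corner around (460,290). I'll finish with a firm squaring push toward the side fence.

>>> arm_command --pt "0 0 28 0" --pt "0 0 28 0" --pt "0 0 22 0" --pt "0 0 5 0" --pt "0 0 0 0" --pt "0 0 0 0"

```text
time_s: 20.25
position: [0.6023, 0.0688, 0.0172]
tool_rot: [-180.0, 0.0, 86.7]
contact_force: [0.6, 1.7, 0.3]
finger_gap: 0.044
finger_force: 0.0
```

>>> arm_command --pt "3 0 0 0" --pt "3 0 0 0" --pt "3 0 0 0" --pt "2 0 0 0" --pt "2 0 0 0" --pt "1 0 0 0" --pt "0 0 0 0" --pt "0 0 0 0"

```text
time_s: 20.92
position: [0.604, 0.0815, 0.0182]
tool_rot: [179.9, 0.1, 86.7]
contact_force: [-0.5, -4.7, 3.3]
finger_gap: 0.0442
finger_force: 2.5
```

>>> arm_command --pt "1 0 0 0" --pt "1 0 0 0" --pt "1 0 0 0" --pt "0 0 0 0" --pt "0 0 0 0"

```text
time_s: 21.33
position: [0.604, 0.0816, 0.0182]
tool_rot: [180.0, 0.3, 86.7]
contact_force: [-1.1, -15.6, 4.9]
finger_gap: 0.0439
finger_force: 7.5
```

>>> arm_command --pt "-4 0 0 0" --pt "-20 0 0 0" --pt "0 0 0 0" --pt "0 0 -35 0" --pt "0 0 -35 0" --pt "0 0 -35 0" --pt "0 0 0 0"

```text
time_s: 21.92
position: [0.6076, 0.0626, 0.1306]
tool_rot: [179.2, -0.1, 86.6]
contact_force: [0.8, 0.3, 1.4]
finger_gap: 0.0443
finger_force: 0.0
```

>>> arm_command --pt "-25 0 -25 0" --pt "-35 0 -20 0" --pt "-38 0 -10 0" --pt "-38 0 0 0" --pt "-38 0 0 0" --pt "-38 0 0 0" --pt "-38 0 0 0" --pt "-20 0 0 0"

```text
time_s: 22.58
position: [0.586, -0.2112, 0.1771]
tool_rot: [180.0, 0.1, 86.5]
contact_force: [1.0, -0.3, -0.1]
finger_gap: 0.044
finger_force: 0.0
```

>>> arm_command --pt "-35 0 0 0" --pt "-30 0 0 0" --pt "0 0 0 0" --pt "0 0 0 0"

```text
time_s: 22.92
position: [0.5824, -0.2738, 0.1767]
tool_rot: [-180.0, -0.0, 86.5]
contact_force: [0.0, 1.0, -0.3]
finger_gap: 0.0441
finger_force: 0.0
```

Run:
```python
from h import *
T=capture("top");S=capture("scene");print(read_state()["position"],read_state()["tool_rot"])
f=lambda c,u,v,w,h,s:cv2.resize(c["pixels"][v:v+h,u:u+w],None,fx=s,fy=s,interpolation=cv2.INTER_CUBIC)
save("pics/end.png",np.hstack([f(T,206,155,98,90,4),f(S,240,170,98,90,4)]))
a=np.radians(-3.6)
for x,y in((-.11,0),(-.11,-.07),(0,-.07)):
    w=[.664+x*np.cos(a)-y*np.sin(a),.158+x*np.sin(a)+y*np.cos(a),.028];print((proj(T,w)-[206,155])*4,(proj(S,w)-[240,170])*4+[392,0])
```

```text
[ 0.58249763 -0.2718859   0.17669041] [-1.79965237e+02 -6.05226387e-02  8.66401338e+01]
[ 47.73435667 150.80042631] [605.67582008 103.22391743]
[123.30988707 155.62526217] [559.17249707 136.28723113]
[131.53118568  39.4683618 ] [649.17418017 189.39460637]
```

View pics/end.png

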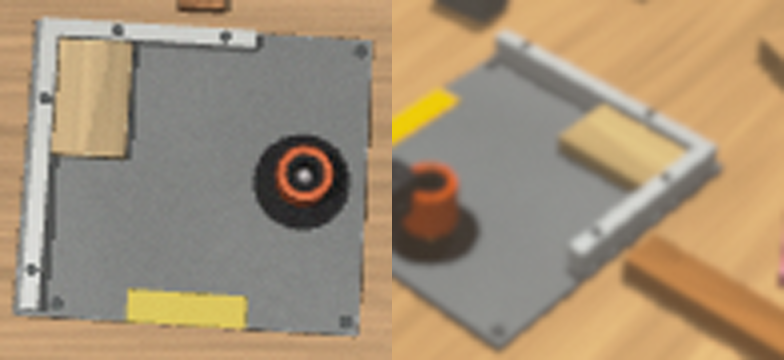

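The last view shows the board filling the corner with no gap at either fence: its edges run from (50,40) to (130,155), matching the predicted corners. The drum is seated with the spindle centred at (304,176).

```bash
python3 -c "from station import hand_in;print(hand_in())"
```

```text
the job is handed in; nothing more can be done
None
```

The job is handed in. The orange drum is fully down over the drive cross, and the board looks flush and square in the fence corner, although gaps under about 1 mm wouldn't show in the camera views.

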